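Find the live battery pack by weight and clamp it in the test cradle

TASK

Only one of the three identical battery packs in the rack still has its cells: find it by lifting them by their ends and feeling which is plainly heavier, and leave the two empty ones standing in the rack. Put the heavy one down on the blue bench mat, let go, take it again by its long sides and set it flat on the bed of the test cradle, let go, then slide the jaw up gently until the pack is stopped tight between jaw and fixed end. Drop nothing, and leave the other things on the bench where they are.

Things in the scene. Friction and masses are not known exactly. Their poses are not given: they have to be found in the camera images.
- pack_a: Closed black plastic battery pack, a block 66 long (its x) x 40 wide (its y) x 38 mm high, flat grey label on top, two brass contacts on each end face. Origin: centre of its underside. All three look the same; one (any of them) still holds its cells and weighs about 0.35 kg, the other two are empty shells of about 0.1 kg.
- pack_b: Closed black plastic battery pack, a block 66 long (its x) x 40 wide (its y) x 38 mm high, flat grey label on top, two brass contacts on each end face. Origin: centre of its underside. All three look the same; one (any of them) still holds its cells and weighs about 0.35 kg, the other two are empty shells of about 0.1 kg.
- pack_c: Closed black plastic battery pack, a block 66 long (its x) x 40 wide (its y) x 38 mm high, flat grey label on top, two brass contacts on each end face. Origin: centre of its underside. All three look the same; one (any of them) still holds its cells and weighs about 0.35 kg, the other two are empty shells of about 0.1 kg.
- rack: Fixed rack, three open cells side by side along its y (centres at -48, 0, +48 mm), packs' length along its x. Origin: centre of underside; cell floor 6 mm up. Dividers 4 mm thick, 56 long, as high as the packs, 2 mm from the packs' long sides: no finger fits there. The packs' ends stick out 5 mm past them and are free; a lip along each end (37 mm from the middle) is 10 mm high above the table.
- mat: Thin blue bench mat, 150 (x) x 120 (y) x 3 mm, fixed. Origin: centre of its underside.
- cradle: Fixed test cradle, base 150 x 66 mm. Origin: middle of the pack's space, at the underside; x points from sliding jaw to fixed end. Fixed end: block 54 wide, 52 mm high, inner face at x = +42 mm. Side lips along x, 50 mm apart inside, 4 thick, 17 mm high above the table; the pack goes between them, length along x. Open, there are 14 to 18 mm of spare length: no room for a finger at each end.
- bed: Black rubber bed of the cradle, 84 x 50 x 4 mm, its top 12 mm above the table. Origin: centre of its underside, 8 mm above the cradle's origin.
- jaw_tab (a point): Top centre of the upright black tab on the jaw, 84 mm above the table. The tab is 12 mm thick along cradle x, 24 mm wide along y, 32 mm tall, and stands on the jaw block (22 mm thick, 44 wide, top 52 mm above the table). The jaw's inner face is 11 mm from this point towards cradle +x.
- jaw: The sliding jaw of the cradle, axes parallel to the cradle's, 12 mm above the table; origin in the middle of its thickness, so its inner face is at +11 mm along x. In the cradle's frame its x is -53 mm when fully open and at most -23 mm; a pack between jaw and fixed end stops it before that. It stays where it is left (about 2 N of friction) and pushes a pack lying on the bed along.
- phone: Bystander: phone lying flat, 148 x 71 x 9 mm; origin at centre of underside.
- flux_tin: Bystander: small round jar, 44 mm wide, 24 mm high.
- solder: Bystander: steel reel of solder, 48 mm wide, 30 mm high.
- dropper: Bystander: white dropper bottle, 40 mm wide, 85 mm high.
- driver: Bystander: screwdriver, 160 mm long.
- brush: Bystander: cleaning brush lying on the table.
- scraps: Bystander: green circuit board with parts, 70 x 45 mm.

How it is judged (in metres and radians):
On the way, in this order (a step that is already met when the one before it is completed fails the run):
1. the heavy pack rests on the blue mat, let go (((contact force between pack_a and mat above 2 N and linear speed of pack_a below 0.02 m/s and contact force between the fingers and pack_a below 0.1 N) or (contact force between pack_b and mat above 2 N and linear speed of pack_b below 0.02 m/s and contact force between the fingers and pack_b below 0.1 N) or (contact force between pack_c and mat above 2 N and linear speed of pack_c below 0.02 m/s and contact force between the fingers and pack_c below 0.1 N))), for 0.2 s.
2. the heavy pack rests on the cradle's bed, let go (((contact force between pack_a and bed above 2 N and linear speed of pack_a below 0.02 m/s and angle between pack_a's own z axis and vertical below 0.1 rad and contact force between the fingers and pack_a below 0.1 N) or (contact force between pack_b and bed above 2 N and linear speed of pack_b below 0.02 m/s and angle between pack_b's own z axis and vertical below 0.1 rad and contact force between the fingers and pack_b below 0.1 N) or (contact force between pack_c and bed above 2 N and linear speed of pack_c below 0.02 m/s and angle between pack_c's own z axis and vertical below 0.1 rad and contact force between the fingers and pack_c below 0.1 N))), for 0.2 s.
At the end, for the whole second after the job is handed in: The heavy pack lies flat and at rest on the cradle's bed between the lips, the jaw closed on it with at most 2 mm of play between jaw, pack and fixed end; the two light packs stand upright on the floor of the rack's cells, centred lengthwise within 12 mm (x of jaw in the frame of cradle between -0.037 and -0.0335 m and (((x of pack_a in the frame of cradle between -0.002 and 0.013 m and y of pack_a in the frame of cradle between -0.008 and 0.008 m and z of pack_a in the frame of cradle between 0.008 and 0.016 m and angle between pack_a's own z axis and vertical below 0.08 rad and linear speed of pack_a below 0.02 m/s) and (x of pack_b in the frame of rack between -0.012 and 0.012 m and y of pack_b in the frame of rack between -0.06 and 0.06 m and z of pack_b in the frame of rack between 0.002 and 0.01 m and angle between pack_b's own z axis and vertical below 0.08 rad and contact force between pack_b and rack below 2 N) and (x of pack_c in the frame of rack between -0.012 and 0.012 m and y of pack_c in the frame of rack between -0.06 and 0.06 m and z of pack_c in the frame of rack between 0.002 and 0.01 m and angle between pack_c's own z axis and vertical below 0.08 rad and contact force between pack_c and rack below 2 N)) or ((x of pack_b in the frame of cradle between -0.002 and 0.013 m and y of pack_b in the frame of cradle between -0.008 and 0.008 m and z of pack_b in the frame of cradle between 0.008 and 0.016 m and angle between pack_b's own z axis and vertical below 0.08 rad and linear speed of pack_b below 0.02 m/s) and (x of pack_a in the frame of rack between -0.012 and 0.012 m and y of pack_a in the frame of rack between -0.06 and 0.06 m and z of pack_a in the frame of rack between 0.002 and 0.01 m and angle between pack_a's own z axis and vertical below 0.08 rad and contact force between pack_a and rack below 2 N) and (x of pack_c in the frame of rack between -0.012 and 0.012 m and y of pack_c in the frame of rack between -0.06 and 0.06 m and z of pack_c in the frame of rack between 0.002 and 0.01 m and angle between pack_c's own z axis and vertical below 0.08 rad and contact force between pack_c and rack below 2 N)) or ((x of pack_c in the frame of cradle between -0.002 and 0.013 m and y of pack_c in the frame of cradle between -0.008 and 0.008 m and z of pack_c in the frame of cradle between 0.008 and 0.016 m and angle between pack_c's own z axis and vertical below 0.08 rad and linear speed of pack_c below 0.02 m/s) and (x of pack_a in the frame of rack between -0.012 and 0.012 m and y of pack_a in the frame of rack between -0.06 and 0.06 m and z of pack_a in the frame of rack between 0.002 and 0.01 m and angle between pack_a's own z axis and vertical below 0.08 rad and contact force between pack_a and rack below 2 N) and (x of pack_b in the frame of rack between -0.012 and 0.012 m and y of pack_b in the frame of rack between -0.06 and 0.06 m and z of pack_b in the frame of rack between 0.002 and 0.01 m and angle between pack_b's own z axis and vertical below 0.08 rad and contact force between pack_b and rack below 2 N)))); the robot touches nothing.
It fails at once if the jaw is rammed against a pack (over 35 N) (contact force between any of pack_a, pack_b, pack_c and jaw above 35 N).
It fails at once if a pack is dropped (falls free of the fingers by more than about 12 mm: over 0.5 m/s) ((linear speed of pack_a above 0.5 m/s and contact force between the fingers and pack_a below 0.1 N) or (linear speed of pack_b above 0.5 m/s and contact force between the fingers and pack_b below 0.1 N) or (linear speed of pack_c above 0.5 m/s and contact force between the fingers and pack_c below 0.1 N)).
It fails at once if another thing on the bench is moved by more than 30 mm (distance of any of phone, flux_tin, dropper, driver, solder, brush, scraps from where it was at the start of the episode above 0.03 m).
It also fails if it takes over 72 s, if anything falls off the work surface, if the arm or the gripper's body presses on something with over 40 N, if the wrist force passes 120 N, or if a joint passes its speed limit or range.

ROBOT

A 7-joint arm with a two-finger parallel gripper is mounted at the origin on the work surface. World frame = base frame: x ahead of the robot, y to its left, z up, the work surface at z = 0. Lengths are in mm, angles in rad, forces in N, time in s.
With the tool pointing down it reaches from about 425 to 1025 mm from the base axis. Payload 9.4 kg.
Tool frame: the origin (TCP) lies between the finger pads; the fingertips stand 11 mm ahead of it and the grasp point (between the pads) lies 8 mm behind it (tip_extent is the distance from the TCP to the fingertips, in mm); z points along the fingers, y is the direction in which the jaws open and shut (so a half turn about z gives the same grasp; the last joint's range is limited). The gripper opens to 85 mm and grips with 20 to 120 N. Pads are 22 mm wide; open, the fingers measure 114 mm over their backs; the gripper's body (76 mm by 85 mm) begins 54 mm behind the grasp point. The pads swing forward as they close: fully open they stand 13 mm farther back than shut.
Start: joints at [1.259, 0.599, -0.003, 1.599, 0.002, 0.943, -0.08], TCP at [168.661, -705.108, 242.275] pointing down, gripper open.
Joint ranges: [-2.57, 2.57], [-0.35, 1.97], [-1.29, 1.29], [0.11, 2.56], [-1.05, 4.19], [0.11, 1.86], [-2.63, 2.63]. Speed limits (rad/s): [2.22, 2.22, 3.01, 3.01, 3.14, 3.14, 3.14].

INTERFACE

Orientations are given as a unit quaternion [x, y, z, w].
In Python, from workcell import get_obs, grab_frame, hand_in, tip_extent gives the robot as it stands.
- The arm moves only by the tool arm_command, never from a script. Its arguments are lists of equal length, an entry for each row: "travel": the shift along the world's x, y, z in m, a list of three; "twist": the turn, a rotation vector about the world's x, y, z in degrees, a list of three; "hand": the opening in per cent of the stroke, from 0 (shut) to 100 (fully open). A call has 1 to 20 rows; each row shifts and turns the commanded pose from where the row before left it; what a row does not reach is not made up. A row lasts 1/10 s, in which the tool goes at most 50 mm and 8.59 degrees, less where a joint would pass 70% of its speed; a pose out of reach is approached as far as the arm can. A call with a gripper value outside its range is refused whole. The fingers move at their own pace and stop on an object; "newtons" is the grip in N (left out, the last holds). Time passes only in rows, so rows that do not move let the fingers close. It gives the time, the measured TCP pose, the force and the opening at its end, in the units of the state.
- get_obs(): the state, without advancing time (a new reading comes with each control period).
- grab_frame(name): name is "scene" or "top" or "wrist"; returns a dict with "image" (480x640x3 uint8, red, green, blue), "depth" (480x640 float32, mm along the optical axis (not along the pixel's ray), 0 where there is no reading), "K" (3x3 intrinsics, pixels), "dist" ([k1, k2, p1, p2, k3] as OpenCV has them; the pictures are not rectified), "rvec" (rotation vector, rad) and "tvec" (3), from world to camera coordinates, as OpenCV has them. Camera axes: x right, y down, z forward; pixel columns grow to the right and rows downward; lengths in mm; the calibration is good to about 2 mm. A picture is of the moment at which its call begins.
- hand_in(): hands the job in, once; it reports no verdict.
The state is a dict: "t": time; "joint_positions": joint angles; "joint_velocities": joint speeds; "joint_efforts": joint torques, N m; "tcp_pos": TCP position; "tool_rot": TCP orientation; "force": force on the tool from outside, world axes, zero at the start; "moment": the same for the moment, N m; "grip_width": opening from 0.0 (shut) to 1.0 (fully open).
Only numpy, scipy, OpenCV 4.12 (cv2) and the standard library are available. Lean on these libraries where they do the work, as an engineer would, in place of code of your own. Each camera call takes 0.05 s, during which the arm holds its last target. There are 200 camera calls.

## Working session

There is one attempt and no reset: what is moved stays moved. The work goes in short steps, Python scripts to look and compute and a tool call to move; the robot and the scene stay as the last step left them, time stands still between calls to the robot, and variables do not carry over. Pictures are saved under pics/ and viewed, about 8 in all and at most 12, crops included, and the job is handed in when it is done.

Besides the shell and the picture viewer there is one more tool, called after "Request:" by a JSON object that holds its "method" and its "body", one argument or row to a line. arm_command: Moves the arm, as the interface text tells. Its arguments: {"type":"object","properties":{"travel":{"type":"array","items":{"type":"array","items":{"type":"number"}}},"twist":{"type":"array","items":{"type":"array","items":{"type":"number"}}},"hand":{"type":"array","items":{"type":"number"}},"newtons":{"type":"number"}},"required":["travel","twist","hand"]}

```bash
ls; mkdir -p pics
cat > h.py <<'E'
import numpy as np, cv2
from workcell import get_obs, grab_frame, hand_in, tip_extent
def save(f,n,crop=None,s=1):
    im=f["image"]
    if crop: im=im[crop[1]:crop[3],crop[0]:crop[2]]
    im=cv2.resize(im,None,fx=s,fy=s,interpolation=cv2.INTER_CUBIC)
    cv2.imwrite("pics/"+n,im[:,:,::-1])
def ray(f,px):
    u=cv2.undistortPoints(np.float64(px).reshape(-1,1,2),f["K"],f["dist"]).reshape(-1,2)
    R=cv2.Rodrigues(f["rvec"])[0]; t=np.ravel(f["tvec"])
    return -R.T@t, np.c_[u,np.ones(len(u))]@R
def onz(f,px,z):
    o,d=ray(f,px); return o+d*((z-o[2])/d[:,2])[:,None]
def bydepth(f,px):
    o,d=ray(f,px); p=np.int32(np.round(px)).reshape(-1,2)
    return o+d*f["depth"][p[:,1],p[:,0]][:,None]
E
python3 - <<'E'
from h import *
print(get_obs(),tip_extent)
for n in("top","scene"):
    f=grab_frame(n); save(f,n+"0.png"); np.savez(n+"0.npz",**f)
    print(n,ray(f,[[320,240]]),f["K"],f["dist"])
E
```

```text
pics
{'t': 0.0, 'joint_positions': array([ 1.2593127 ,  0.60013159, -0.00256102,  1.60011455,  0.00178943,
        0.94288918, -0.07981144]), 'joint_velocities': array([-0.00076629, -0.00103189,  0.00022705, -0.00078811,  0.00048353,
        0.00137892,  0.00046262]), 'joint_efforts': array([-1.05072875e-03, -7.76451302e+01,  1.56509869e+00, -2.58009553e+01,
        1.23751484e-02,  8.94170167e-03, -1.12338657e-05]), 'tcp_pos': array([ 168.55488867, -704.67791616,  241.41747965]), 'tool_rot': array([ 9.93113945e-01,  1.17149902e-01, -1.50997688e-04, -7.55240233e-04]), 'force': array([-0.14281135,  0.19754695,  1.15712876]), 'moment': array([0.03311732, 0.02350123, 0.00501387]), 'grip_width': 1.0026914887918046} 11.0
top (array([ 438.45042113,   13.5100297 , 1392.36212203]), array([[ 0.08930539, -0.02958941, -0.99558325]])) [[486.19153682   0.         317.11370129]
 [  0.         486.19153682 240.64212056]
 [  0.           0.           1.        ]] [-0.05974096  0.          0.          0.          0.        ]
scene (array([1213.40123371, -445.89720164,  702.24921493]), array([[-0.65945761,  0.43894019, -0.61038912]])) [[484.59528126   0.         325.44051572]
 [  0.         484.59528126 239.37510241]
 [  0.           0.           1.        ]] [0.00379017 0.         0.         0.         0.        ]
```

View pics/top0.png

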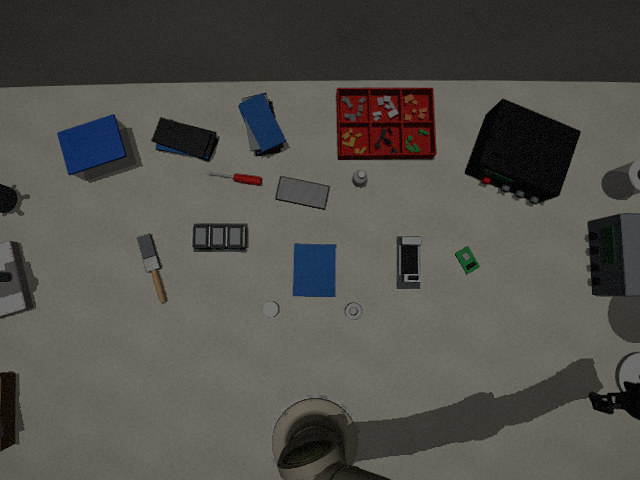

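View pics/scene0.png

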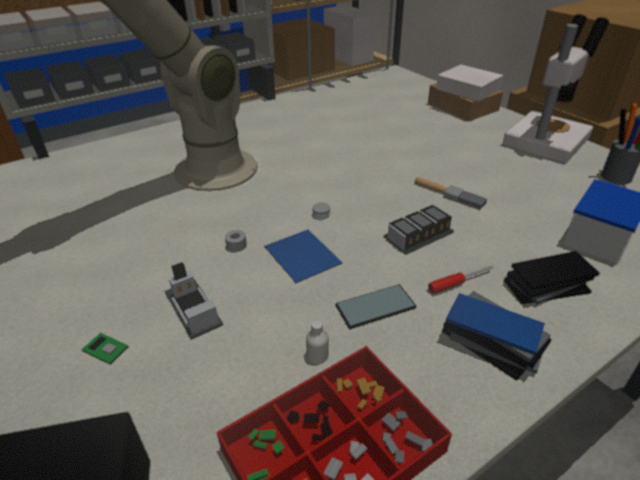

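The top view shows the rack at about (220,237), the mat at (315,270) and the cradle at (409,262). The cradle's jaw, with its black tab, is on the robot's side. Next I'll zoom in on the rack and cradle.

Run:
```python
from h import *
f=dict(np.load("top0.npz"))
a=f["image"][215:260,185:255]; b=f["image"][228:298,380:440]
A=cv2.resize(a,None,fx=6,fy=6,interpolation=cv2.INTER_CUBIC);B=cv2.resize(b,None,fx=6,fy=6,interpolation=cv2.INTER_CUBIC)
im=np.zeros((420,780,3),np.uint8);im[:270,:420]=A;im[:,420:]=B
cv2.imwrite("pics/zoom0.png",cv2.convertScaleAbs(im[:,:,::-1],alpha=1.6))
# mat
hsv=cv2.cvtColor(f["image"],cv2.COLOR_RGB2HSV)
m=cv2.inRange(hsv,(100,100,40),(130,255,255)); m[:235]=0;m[:,:280]=0;m[:,350:]=0
c=max(cv2.findContours(m,0,2)[0],key=cv2.contourArea); r=cv2.boxPoints(cv2.minAreaRect(c)); print("mat",onz(f,r,3).round(1))
for n,px in dict(mat=[315,270],p1=[202,235],p2=[220,235],p3=[238,235],table=[260,230],bed=[409,262],fix=[410,241]).items(): print(n,bydepth(f,[px]).round(1))
P=np.array([[u,v] for v in range(215,260) for u in range(185,255)]);X=bydepth(f,P)
for lo,hi in((38,50),):
    k=(X[:,2]>lo)&(X[:,2]<hi); Q=X[k][:,:2].astype(np.float32); print("rack top",cv2.minAreaRect(Q),np.median(X[k][:,2]))
P=np.array([[u,v] for v in range(228,298) for u in range(385,432)]);X=bydepth(f,P)
for lo,hi in((45,58),(70,90)):
    k=(X[:,2]>lo)&(X[:,2]<hi); print(P[k].min(0),P[k].max(0),X[k].min(0).round(),X[k].max(0).round(),k.sum())
```

```text
mat [[405.4  52.8   3. ]
 [554.3  47.7   3. ]
 [549.9 -70.8   3. ]
 [400.8 -64.6   3. ]]
mat [[477.2 -11.8   8.9]]
p1 [[578.2 300.8  47.6]]
p2 [[578.3 252.3  39.3]]
p3 [[577.1 201.5  42.7]]
table [[594.8 144.1   1.2]]
bed [[ 495.  -280.3   14.4]]
fix [[ 551.8 -276.8   53.5]]
rack top ((575.5996704101562, 258.8992919921875), (149.3573760986328, 67.58513641357422), 89.32511138916016) 44.012119580795684
[401 237] [420 281] [ 440. -307.   45.] [ 563. -252.   58.] 233
[409 275] [418 279] [ 446. -289.   77.] [ 457. -265.   89.] 43
```

View pics/zoom0.png

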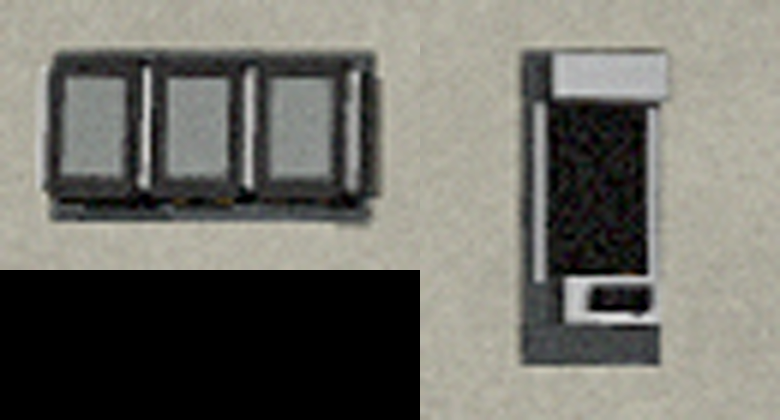

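Request:
{"method": "arm_command", "body": {
  "travel": [
    [0.022,0.03,0.006],
    [0.022,0.03,0.006],
    [0.022,0.03,0.006],
    [0.022,0.03,0.006],
    [0.022,0.03,0.006],
    [0.022,0.03,0.006],
    [0.022,0.03,0.006],
    [0.022,0.03,0.006],
    [0.022,0.03,0.006],
    [0.022,0.03,0.006],
    [0.022,0.03,0.006],
    [0.022,0.03,0.006],
    [0.022,0.03,0.006],
    [0.022,0.03,0.006],
    [0,0,0],
    [0,0,0]
  ],
  "twist": [
    [0,0,-1],
    [0,0,-1],
    [0,0,-1],
    [0,0,-1],
    [0,0,-1],
    [0,0,-1],
    [0,0,-1],
    [0,0,-1],
    [0,0,-1],
    [0,0,-1],
    [0,0,-1],
    [0,0,-1],
    [0,0,-1],
    [0,0,0],
    [0,0,0],
    [0,0,0]
  ],
  "hand": [100,100,100,100,100,100,100,100,100,100,100,100,100,100,100,100],
  "newtons": 30
}}

```text
t: 1.7
tcp_pos: [476.9, -284.4, 326.1]
tool_rot: [1.0, 0.005, -0.0, -0.0]
force: [-0.1, -0.9, -0.1]
grip_width: 1.001
```

Run:
```python
from h import *
f=grab_frame("wrist"); save(f,"w1.png"); np.savez("w1.npz",**f); o,d=ray(f,[[320,240]]);print(o,d, onz(f,[[320,240]],0)); s=get_obs(); print(s["tcp_pos"],s["tool_rot"],s["joint_positions"],s["t"])
```

```text
[ 543.60307813 -284.71396971  458.15724336] [[-0.26618454  0.0033472  -0.96393665]] [[ 417.08607471 -283.12305329    0.        ]]
[ 476.16601096 -285.41736134  325.9668261 ] [ 9.99991866e-01  4.00760345e-03 -4.50032856e-04  6.11803025e-05] [ 0.45991729  0.30523098 -0.02953718  1.89069046  0.01154267  0.94659218
 -1.13778976] 1.75
```

View pics/w1.png

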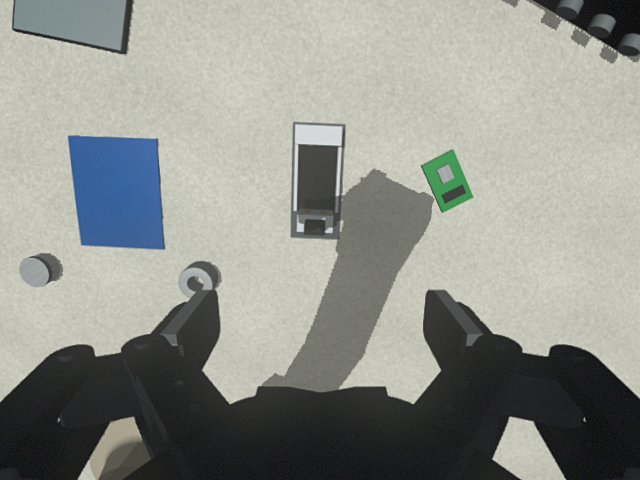

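The wrist view shows the cradle at pixels (292-345, 122-238), the mat at (68-164, 136-248), and the tab at about (315,226). I'll go lower for a finer measurement.

Request:
{"method": "arm_command", "body": {
  "travel": [
    [-0.005,0,-0.035],
    [-0.005,0,-0.035],
    [-0.005,0,-0.035],
    [-0.005,0,-0.03],
    [0,0,0],
    [0,0,0]
  ],
  "twist": [
    [0,0,0],
    [0,0,0],
    [0,0,0],
    [0,0,0],
    [0,0,0],
    [0,0,0]
  ],
  "hand": [100,100,100,100,100,100]
}}

```text
t: 2.35
tcp_pos: [456.1, -286.1, 191.5]
tool_rot: [1.0, 0.003, -0.001, -0.0]
force: [-0.4, 0.1, 0.1]
grip_width: 1.003
```

Run:
```python
from h import *
f=grab_frame("wrist"); np.savez("w2.npz",**f); o,d=ray(f,[[320,240]]);print(o,get_obs()["tcp_pos"])
P=np.float64([[530,-280,12],[440,-280,12]])
q=cv2.projectPoints(P,f["rvec"],f["tvec"],f["K"],f["dist"])[0].reshape(-1,2);print(q)
save(f,"w2.png",(220,60,420,260),3)
```

```text
[ 522.91594744 -286.72922697  323.48442969] [ 456.97859322 -286.19067954  192.31961905]
[[314.36138751 136.96928028]
 [314.39073619 236.5504724 ]]
```

View pics/w2.png

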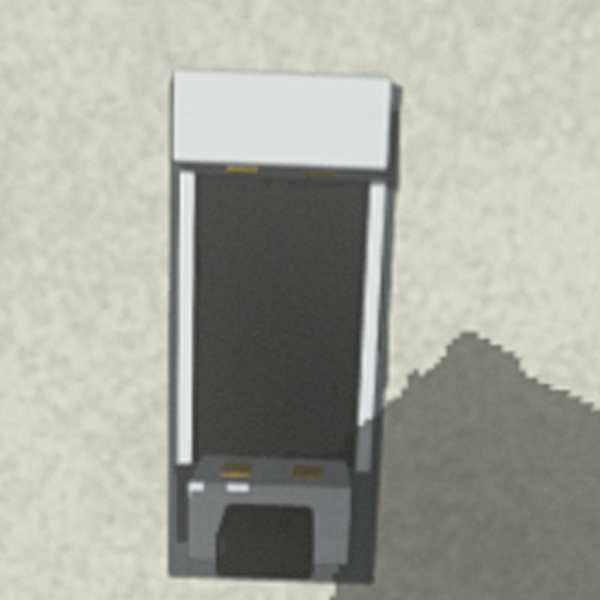

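Cradle in the crop: the fixed block's top corners are at (174,72), (390,79), (387,166) and (173,162). The lips' inner edges are at x≈194 and 371, and the tab's front edge is at (224-313, 507). Next step is turning these into positions.

Run:
```python
from h import *
f=dict(np.load("w2.npz"))
g=lambda l:np.array(l,float)/3+[220-.33,60-.33]
for n,l,z in(("fixed",[[174,72],[390,79],[387,166],[173,162]],52),("jaw",[[189,485],[350,488]],52),("lipsL in",[[196,175],[194,463]],17),("lipsR in",[[371,182],[357,468]],17),("lipL out",[[180,172],[177,464]],17),("lipR out",[[385,180],[369,470]],17),("tab",[[224,506],[313,508]],84)):
    print(n,onz(f,g(l),z).round(1).tolist())
print("depth z",bydepth(f,g([[280,120],[280,320],[266,545],[330,550]])).round(1).tolist())
# two-view height of the cradle: fixed block corners in w1 (292,122.. ) 
f1=dict(np.load("w1.npz"));save(f1,"w1z.png",(280,110,360,250),4)
gray=cv2.cvtColor(f["image"],cv2.COLOR_RGB2GRAY);g1=cv2.cvtColor(f1["image"],cv2.COLOR_RGB2GRAY)
# triangulate block front/back edges along the middle column by bright threshold centroid
def cen(gr,x0,y0,x1,y1,th=190):
    m=np.zeros_like(gr);m[y0:y1,x0:x1]=(gr[y0:y1,x0:x1]>th); c=max(cv2.findContours(m,0,2)[0],key=cv2.contourArea); return cv2.minAreaRect(c)[0],cv2.contourArea(c)
a=cen(gray,272,80,355,117);b=cen(g1,288,120,350,148);print(a,b)
o1,d1=ray(f,[a[0]]);o2,d2=ray(f1,[b[0]])
A=np.c_[d1[0],-d2[0]];s=np.linalg.lstsq(A,o2-o1,rcond=None)[0];print(o1+d1[0]*s[0],o2+d2[0]*s[1])
```

```text
fixed [[567.2, -253.8, 52.0], [565.7, -306.9, 52.0], [545.2, -306.6, 52.0], [546.0, -253.1, 52.0]]
jaw [[463.2, -255.2, 52.0], [462.6, -298.6, 52.0]]
lipsL in [[545.4, -255.2, 17.0], [462.4, -252.8, 17.0]]
lipsR in [[543.7, -304.7, 17.0], [461.1, -302.2, 17.0]]
lipL out [[546.2, -250.6, 17.0], [462.0, -247.7, 17.0]]
lipR out [[544.3, -308.7, 17.0], [460.5, -305.8, 17.0]]
tab [[465.2, -267.2, 84.0], [464.8, -288.4, 84.0]]
depth z [[556.0, -279.9, 52.1], [504.8, -278.8, 13.1], [455.6, -277.2, 84.2], [445.3, -293.4, 52.4]]
((313.0, 98.0), 2510.5) ((318.0, 136.0), 811.0)
[ 553.45133891 -280.5939398    81.40341261] [ 553.42614153 -280.41290957   81.4048223 ]
```

Request:
{"method": "arm_command", "body": {
  "travel": [
    [0.0085,0.037,0.002],
    [0.0085,0.037,0.002],
    [0.0085,0.037,0.002],
    [0.0085,0.037,0.002],
    [0.0085,0.037,0.002],
    [0.0085,0.037,0.002],
    [0.0085,0.037,0.002],
    [0.0085,0.037,0.002],
    [0.0085,0.037,0.002],
    [0.0085,0.037,0.002],
    [0.0085,0.037,0.002],
    [0.0085,0.037,0.002],
    [0.0085,0.037,0.002],
    [0.0085,0.037,0.002],
    [0,0,0],
    [0,0,0],
    [0,0,0]
  ],
  "twist": [
    [0,0,6.4],
    [0,0,6.4],
    [0,0,6.4],
    [0,0,6.4],
    [0,0,6.4],
    [0,0,6.4],
    [0,0,6.4],
    [0,0,6.4],
    [0,0,6.4],
    [0,0,6.4],
    [0,0,6.4],
    [0,0,6.4],
    [0,0,6.4],
    [0,0,6.4],
    [0,0,0],
    [0,0,0],
    [0,0,0]
  ],
  "hand": [100,100,100,100,100,100,100,100,100,100,100,100,100,100,100,100,100]
}}

```text
t: 4.1
tcp_pos: [576.1, 231.5, 220.2]
tool_rot: [0.708, 0.707, 0.0, 0.001]
force: [-0.4, -0.5, -1.1]
grip_width: 1.002
```

Run:
```python
from h import *
f=grab_frame("wrist"); np.savez("w3.npz",**f); o,d=ray(f,[[320,240]]);s=get_obs();print(o,s["tcp_pos"],s["tool_rot"],s["joint_positions"],s["t"],s["force"])
P=np.float64([[575,255,44]])
q=cv2.projectPoints(P,f["rvec"],f["tvec"],f["K"],f["dist"])[0].reshape(-1,2)[0].astype(int);print(q)
x0,y0=q[0]-100,max(q[1]-100,0);print(x0,y0);save(f,"w3.png",(x0,y0,x0+200,y0+200),3)
```

```text
[576.70285262 296.64056939 352.22719144] [576.04096669 231.27602394 220.03017063] [7.07701566e-01 7.06511093e-01 1.46385969e-06 7.54633792e-04] [-0.15611108  0.53609554 -0.47105913  1.84892473  0.3211056   0.8315944
 -0.79086214] 4.15 [-0.1039276   0.49674749 -1.27758112]
[318 193]
218 93
```

View pics/w3.png

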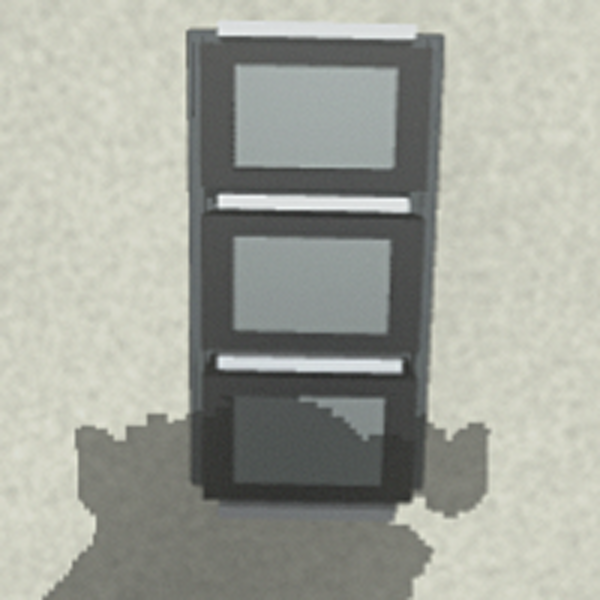

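Three packs in the crop: label corners for the far one are (233,65), (397,67), (397,170), (235,167). The middle label spans (233-390, 237-334), and the near one spans (232-384, 396-485).

Run:
```python
from h import *
f=dict(np.load("w3.npz"))
g=lambda l:np.array(l,float)/3+[218-.33,93-.33]
for n,l in(("far",[[233,65],[397,67],[397,170],[235,167]]),("mid",[[233,237],[390,239],[389,334],[234,331]]),("near",[[232,396],[384,399],[383,485],[234,482]])):
    X=onz(f,g(l),44);print(n,X.mean(0).round(1),X.round(1).tolist(), bydepth(f,g([np.mean(l,0)])).round(1))
print("pack ends",onz(f,g([[205,240],[414,245],[205,285],[413,285]]),44).round(1).tolist())
print("dividers",onz(f,g([[218,203],[409,205],[218,363],[402,367]]),44).round(1).tolist())
print("base corners",onz(f,g([[188,30],[442,35]]),10).round(1).tolist())
```

```text
far [578.7 308.5  44. ] [[555.2, 323.0, 44.0], [601.8, 322.4, 44.0], [602.3, 293.8, 44.0], [555.3, 294.8, 44.0]] [[578.6 308.6  43.6]]
mid [577.4 260.2  44. ] [[554.3, 274.7, 44.0], [600.6, 274.0, 44.0], [600.7, 245.6, 44.0], [554.0, 246.7, 44.0]] [[577.4 260.4  44.3]]
near [576.2 212.2  44. ] [[552.9, 226.6, 44.0], [599.5, 225.5, 44.0], [599.6, 197.8, 44.0], [552.9, 199.0, 44.0]] [[576.2 212.5  44.4]]
pack ends [[546.0, 273.8, 44.0], [607.7, 272.2, 44.0], [545.6, 260.6, 44.0], [607.6, 260.4, 44.0]]
dividers [[550.1, 284.5, 44.0], [606.0, 283.8, 44.0], [548.9, 236.9, 44.0], [604.8, 235.5, 44.0]]
base corners [[539.0, 336.5, 10.0], [618.6, 334.8, 10.0]]
```

Request:
{"method": "arm_command", "body": {
  "travel": [
    [0,-0.01,-0.03],
    [0,-0.009,-0.04],
    [0,0,-0.04],
    [0,0,-0.03],
    [0,0,0],
    [0,0,0]
  ],
  "twist": [
    [0,0,-1.3],
    [0,0,0],
    [0,0,0],
    [0,0,0],
    [0,0,0],
    [0,0,0]
  ],
  "hand": [100,100,100,100,100,100]
}}

```text
t: 4.75
tcp_pos: [575.9, 213.2, 79.9]
tool_rot: [0.715, 0.699, -0.0, 0.0]
force: [-0.7, -0.7, 0.0]
grip_width: 1.004
```

```bash
cat > force.py <<'E'
from h import *
F=[]
for i in range(8):
    f=grab_frame("wrist"); s=get_obs(); F.append(np.r_[s["force"],s["joint_efforts"][[1,3]],s["tcp_pos"]])
print(np.mean(F,0).round(2),np.std(F,0).round(2),s["tool_rot"].round(4),s["grip_width"],s["t"]); save(f,"last.png")
E
python3 force.py
```

```text
[-3.0000e-02 -1.2000e-01 -9.0000e-02 -7.2490e+01 -1.5050e+01  5.7645e+02
  2.1398e+02  8.0850e+01] [0.65 0.46 0.61 0.8  0.24 0.24 0.09 0.38] [7.148e-01 6.993e-01 6.000e-04 3.000e-04] 0.9958483436681946 5.15
```

Request:
{"method": "arm_command", "body": {
  "travel": [
    [0,-0.002,-0.02],
    [0,0,-0.02],
    [0,0,-0.011],
    [0,0,0],
    [0,0,0],
    [0,0,0],
    [0,0,0],
    [0,0,0],
    [0,0,0]
  ],
  "twist": [
    [0,0,0],
    [0,0,0],
    [0,0,0],
    [0,0,0],
    [0,0,0],
    [0,0,0],
    [0,0,0],
    [0,0,0],
    [0,0,0]
  ],
  "hand": [100,100,100,100,60,60,60,60,60],
  "newtons": 35
}}

```text
t: 6.05
tcp_pos: [576.1, 212.1, 29.2]
tool_rot: [0.715, 0.699, 0.001, 0.0]
force: [-1.1, 0.1, 5.8]
grip_width: 0.762
```

Request:
{"method": "arm_command", "body": {
  "travel": [
    [0,0,0.005],
    [0,0,0.01],
    [0,0,0.005],
    [0,0,0],
    [0,0,0]
  ],
  "twist": [
    [0,0,0],
    [0,0,0],
    [0,0,0],
    [0,0,0],
    [0,0,0]
  ],
  "hand": [60,60,60,60,60]
}}

```text
t: 6.55
tcp_pos: [575.8, 211.8, 48.5]
tool_rot: [0.715, 0.699, 0.0, 0.0]
force: [0.3, 0.1, -0.1]
grip_width: 0.765
```

```bash
python3 force.py
```

```text
[-2.1000e-01  1.2000e-01 -1.0200e+00 -7.5530e+01 -1.3630e+01  5.7553e+02
  2.1183e+02  4.8060e+01] [0.3  0.58 0.47 0.16 0.05 0.04 0.05 0.08] [ 7.147e-01  6.994e-01 -2.000e-04 -1.000e-04] 0.7645559761050853 6.95
```

View pics/last.png

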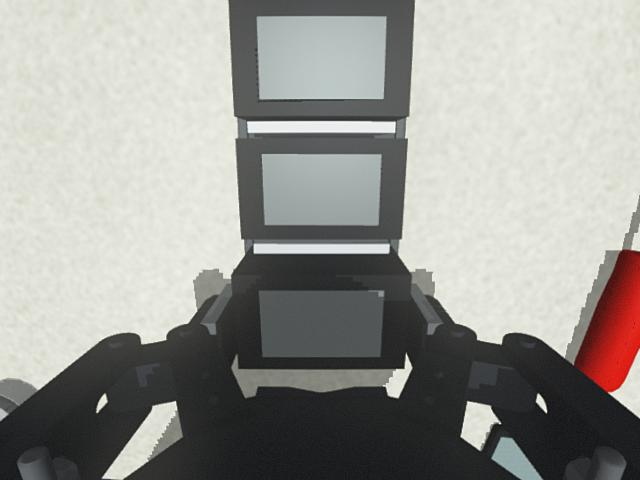

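The near pack is lifted cleanly; its label at (320,323) shows above the others. It feels like about 0.95 N, so it is light. I'll put it back and try the middle one.

Request:
{"method": "arm_command", "body": {
  "travel": [
    [0,0,-0.01],
    [0,0,-0.007],
    [0,0,-0.002],
    [0,0,0],
    [0,0,0],
    [0,0,0],
    [0,0,0],
    [0,0,0.02],
    [0,0,0.03],
    [0,0.01,0],
    [0,0.02,0],
    [0.001,0.018,0],
    [0,0,0],
    [0,0,0]
  ],
  "twist": [
    [0,0,0],
    [0,0,0],
    [0,0,0],
    [0,0,0],
    [0,0,0],
    [0,0,0],
    [0,0,0],
    [0,0,0],
    [0,0,0],
    [0,0,0],
    [0,0,0],
    [0,0,0],
    [0,0,0],
    [0,0,0]
  ],
  "hand": [60,60,60,60,100,100,100,100,100,100,100,100,100,100]
}}

```text
t: 8.35
tcp_pos: [576.2, 260.3, 78.6]
tool_rot: [0.714, 0.7, -0.0, -0.0]
force: [-0.8, -0.7, 0.3]
grip_width: 0.998
```

```bash
python3 force.py
python3 - <<'E'
from h import *
f=grab_frame("wrist")
# labels: grey, on top plane -> check the near pack's label
hsv=cv2.cvtColor(f["image"],cv2.COLOR_RGB2GRAY)
o=cv2.projectPoints(np.float64([[576.2,212.2,44],[577.4,260.2,44],[578.7,308.5,44]]),f["rvec"],f["tvec"],f["K"],f["dist"])[0].reshape(-1,2)
print(o,bydepth(f,o).round(1))
E
```

```text
[-7.0000e-02  2.0000e-01 -7.0000e-02 -7.4990e+01 -1.5900e+01  5.7663e+02
  2.5912e+02  7.8980e+01] [0.46 0.33 0.59 0.07 0.11 0.15 0.21 0.22] [ 7.150e-01  6.992e-01 -1.000e-04  1.000e-04] 0.9982048564111282 8.75
[[321.07832022 354.69347218]
 [321.17696141 274.16637498]
 [321.48349841 180.23244798]] [[576.2 213.2  45.4]
 [577.4 260.2  44. ]
 [578.7 308.6  44.6]]
```

Request:
{"method": "arm_command", "body": {
  "travel": [
    [0.001,0.001,-0.02],
    [0,0,-0.02],
    [0,0,-0.007],
    [0,0,0],
    [0,0,0],
    [0,0,0],
    [0,0,0],
    [0,0,0],
    [0,0,0]
  ],
  "twist": [
    [0,0,0],
    [0,0,0],
    [0,0,0],
    [0,0,0],
    [0,0,0],
    [0,0,0],
    [0,0,0],
    [0,0,0],
    [0,0,0]
  ],
  "hand": [100,100,100,100,60,60,60,60,60],
  "newtons": 35
}}

```text
t: 9.7
tcp_pos: [577.8, 261.1, 33.3]
tool_rot: [0.715, 0.699, 0.0, 0.0]
force: [-2.9, -1.3, 6.4]
grip_width: 0.764
```

Request:
{"method": "arm_command", "body": {
  "travel": [
    [0,0,0.005],
    [0,0,0.01],
    [0,0,0.005],
    [0,0,0],
    [0,0,0]
  ],
  "twist": [
    [0,0,0],
    [0,0,0],
    [0,0,0],
    [0,0,0],
    [0,0,0]
  ],
  "hand": [60,60,60,60,60]
}}

```text
t: 10.2
tcp_pos: [577.8, 260.8, 52.5]
tool_rot: [0.715, 0.699, 0.0, 0.0]
force: [-0.5, -0.5, -3.1]
grip_width: 0.763
```

```bash
python3 force.py
python3 - <<'E'
from h import *
f=grab_frame("wrist")
o=cv2.projectPoints(np.float64([[577.4,265,64]]),f["rvec"],f["tvec"],f["K"],f["dist"])[0].reshape(-1,2)
print(o,bydepth(f,o).round(1))
E
```

```text
[-9.0000e-02  7.0000e-02 -3.2000e+00 -7.8750e+01 -1.5230e+01  5.7753e+02
  2.6081e+02  5.2040e+01] [0.34 0.37 0.52 0.18 0.06 0.06 0.06 0.08] [ 7.147e-01  6.994e-01 -2.000e-04 -1.000e-04] 0.765222136014173 10.6
[[318.91212994 310.26292494]] [[577.4 264.7  63.4]]
```

The middle pack reads about 3.1 N, so it is the heavy one. Carrying it to the mat.

Request:
{"method": "arm_command", "body": {
  "travel": [
    [0,0,0.02],
    [0,0,0.03],
    [-0.011,-0.03,0.01],
    [-0.011,-0.03,0],
    [-0.011,-0.03,0],
    [-0.011,-0.03,0],
    [-0.011,-0.03,0],
    [-0.011,-0.03,0],
    [-0.011,-0.03,0],
    [-0.011,-0.03,0],
    [-0.011,-0.03,0],
    [0,0,0],
    [0,0,-0.02],
    [0,0,-0.02],
    [0,0,-0.02],
    [0,0,-0.015],
    [0,0,0],
    [0,0,0]
  ],
  "twist": [
    [0,0,0],
    [0,0,0],
    [0,0,0],
    [0,0,0],
    [0,0,0],
    [0,0,0],
    [0,0,0],
    [0,0,0],
    [0,0,0],
    [0,0,0],
    [0,0,0],
    [0,0,0],
    [0,0,0],
    [0,0,0],
    [0,0,0],
    [0,0,0],
    [0,0,0],
    [0,0,0]
  ],
  "hand": [60,60,60,60,60,60,60,60,60,60,60,60,60,60,60,60,60,60]
}}

```text
t: 12.45
tcp_pos: [478.8, -8.5, 37.4]
tool_rot: [0.714, 0.7, -0.0, -0.0]
force: [0.5, -0.1, -4.3]
grip_width: 0.76
```

Run:
```python
from h import *
f=grab_frame("wrist");s=get_obs();print(s["tcp_pos"],s["tool_rot"],s["grip_width"],s["force"])
o=cv2.projectPoints(np.float64([[478,-5,48]]),f["rvec"],f["tvec"],f["K"],f["dist"])[0].reshape(-1,2)
print(o,bydepth(f,o).round(1))
```

```text
[479.06622742  -8.70639195  37.78103083] [7.14612388e-01 6.99520584e-01 2.34916654e-04 1.80947183e-04] 0.7614622951845835 [ 0.05352475 -0.09183696 -3.65560536]
[[317.19819727 310.03418551]] [[478.   -4.8  48.4]]
```

Request:
{"method": "arm_command", "body": {
  "travel": [
    [0,0,-0.004],
    [0,0,-0.003],
    [0,0,-0.0005],
    [0,0,0],
    [0,0,0],
    [0,0,0],
    [0,0,0],
    [0,0,0],
    [0,0,0.03],
    [0,0,0.03],
    [0,0,0.04],
    [0,0,0],
    [0,0,0]
  ],
  "twist": [
    [0,0,0],
    [0,0,0],
    [0,0,0],
    [0,0,0],
    [0,0,0],
    [0,0,0],
    [0,0,0],
    [0,0,0],
    [0,0,0],
    [0,0,0],
    [0,0,0],
    [0,0,0],
    [0,0,0]
  ],
  "hand": [60,60,60,60,100,100,100,100,100,100,100,100,100]
}}

```text
t: 13.8
tcp_pos: [479.0, -9.5, 130.5]
tool_rot: [0.715, 0.699, 0.001, 0.001]
force: [-0.0, -0.9, -0.7]
grip_width: 1.0
```

Run:
```python
from h import *
f=grab_frame("wrist");np.savez("w4.npz",**f);s=get_obs();print(s["tcp_pos"],s["tool_rot"],s["joint_positions"],s["t"])
save(f,"w4.png",(200,180,440,380),3)
P=np.array([[u,v] for v in range(180,400) for u in range(200,440)]);X=bydepth(f,P)
k=(X[:,2]>36)&(X[:,2]<46)&(abs(X[:,0]-478)<45)&(abs(X[:,1]+9)<35);print(cv2.minAreaRect(X[k][:,:2].astype(np.float32)),np.median(X[k],0))
```

```text
[478.5521702   -9.51081063 129.67925377] [7.14995082e-01 6.99129452e-01 4.02379594e-05 2.03849236e-04] [ 0.2197383   0.52193825 -0.44278862  2.23615269  0.48738299  0.47432441
 -0.633237  ] 13.85
((479.7952575683594, -10.168720245361328), (40.886539459228516, 66.26384735107422), 88.79645538330078) [479.58682807  -8.93108059  41.56036463]
```

View pics/w4.png

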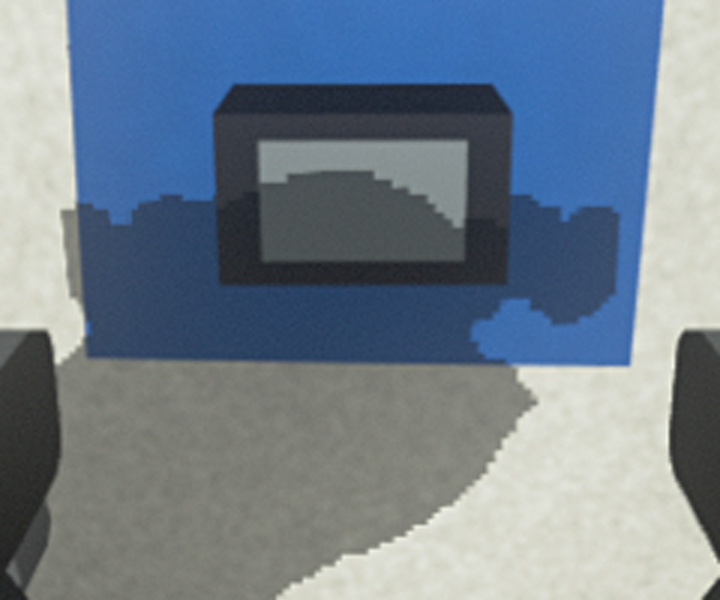

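The pack sits on the mat at crop (215-512, 85-285), centred at about (479.5,-9.5), top at 41.5 mm as it should be, and the hand is clear. Next I'll turn the hand a quarter turn.

Request:
{"method": "arm_command", "body": {
  "travel": [
    [0,0,0],
    [0,0,0],
    [0,0,0],
    [0,0,0],
    [0,0,0],
    [0,0,0],
    [0,0,0],
    [0,0,0],
    [0,0,0],
    [0,0,0],
    [0,0,-0.025],
    [0,0,-0.025],
    [0,0,0],
    [0,0,0]
  ],
  "twist": [
    [0,0,-8.2],
    [0,0,-8.2],
    [0,0,-8.2],
    [0,0,-8.2],
    [0,0,-8.2],
    [0,0,-8.2],
    [0,0,-8.2],
    [0,0,-8.2],
    [0,0,-8.2],
    [0,0,-8.2],
    [0,0,-8.2],
    [0,0,0],
    [0,0,0],
    [0,0,0]
  ],
  "hand": [100,100,100,100,100,100,100,100,100,100,100,100,100,100]
}}

```text
t: 15.25
tcp_pos: [477.8, -9.0, 79.0]
tool_rot: [1.0, -0.012, -0.002, 0.0]
force: [-0.2, 0.4, -0.5]
grip_width: 1.0
```

Run:
```python
from h import *
f=grab_frame("wrist");s=get_obs();print(s["tcp_pos"],s["tool_rot"],s["joint_positions"],s["t"])
P=np.array([[u,v] for v in range(180,480) for u in range(200,440)]);X=bydepth(f,P)
k=(X[:,2]>38)&(X[:,2]<45)&(abs(X[:,0]-478)<45)&(abs(X[:,1]+9)<35);print(cv2.minAreaRect(X[k][:,:2].astype(np.float32)),np.median(X[k],0))
```

```text
[478.31859465  -9.08832186  79.65939269] [ 9.99925371e-01 -1.21922823e-02 -7.34677345e-04  2.47973120e-04] [-0.09677407  0.58781861 -0.00447216  2.28645469  0.01056984  0.26885408
 -1.70587126] 15.3
((479.5578308105469, -10.05838394165039), (40.275146484375, 66.43138885498047), 88.66788482666016) [482.54111642 -10.08363368  41.67633279]
```

Request:
{"method": "arm_command", "body": {
  "travel": [
    [0.001,-0.001,-0.02],
    [0,0,-0.02],
    [0,0,-0.01],
    [0,0,0],
    [0,0,0],
    [0,0,0],
    [0,0,0],
    [0,0,0],
    [0,0,0],
    [0,0,0],
    [0,0,0]
  ],
  "twist": [
    [0,0,0],
    [0,0,0],
    [0,0,0],
    [0,0,0],
    [0,0,0],
    [0,0,0],
    [0,0,0],
    [0,0,0],
    [0,0,0],
    [0,0,0],
    [0,0,0]
  ],
  "hand": [100,100,100,100,30,30,30,30,30,30,30],
  "newtons": 35
}}

```text
t: 16.4
tcp_pos: [480.0, -10.0, 30.7]
tool_rot: [1.0, -0.013, 0.001, -0.0]
force: [-0.8, 1.3, 7.7]
grip_width: 0.465
```

Request:
{"method": "arm_command", "body": {
  "travel": [
    [0,0,0.005],
    [0,0,0.02],
    [0,0,0.025],
    [0,0,0],
    [0,0,0]
  ],
  "twist": [
    [0,0,0],
    [0,0,0],
    [0,0,0],
    [0,0,0],
    [0,0,0]
  ],
  "hand": [30,30,30,30,30]
}}

```text
t: 16.9
tcp_pos: [479.9, -10.1, 80.2]
tool_rot: [1.0, -0.013, 0.001, -0.0]
force: [-0.3, 1.0, -3.5]
grip_width: 0.458
```

Run:
```python
from h import *
f=grab_frame("wrist");s=get_obs();print(s["tcp_pos"],s["tool_rot"],s["force"],s["t"])
P=np.array([[u,v] for v in range(180,480) for u in range(200,440)]);X=bydepth(f,P)
k=(X[:,2]>84)&(X[:,2]<97)&(abs(X[:,0]-478)<45)&(abs(X[:,1]+9)<22);print(cv2.minAreaRect(X[k][:,:2].astype(np.float32)),np.median(X[k],0),X[k].min(0),X[k].max(0))
save(f,"w5.png")
g=grab_frame("scene");o=cv2.projectPoints(np.float64([[478,-10,60]]),g["rvec"],g["tvec"],g["K"],g["dist"])[0].ravel().astype(int);save(g,"s5.png",(o[0]-60,o[1]-50,o[0]+60,o[1]+50),5)
```

```text
[479.5423095  -10.09889112  79.64080095] [ 9.99920358e-01 -1.26203943e-02  5.97768149e-05 -2.41887554e-05] [-0.94691893  0.26910989 -3.52148753] 16.95
((479.89593505859375, -8.828500747680664), (43.99814987182617, 66.12385559082031), 89.15682220458984) [485.08241843 -10.58774501  91.17351747] [446.81090693 -30.99643558  84.03196746] [513.17274941  12.98932984  96.98959382]
```

View pics/s5.png

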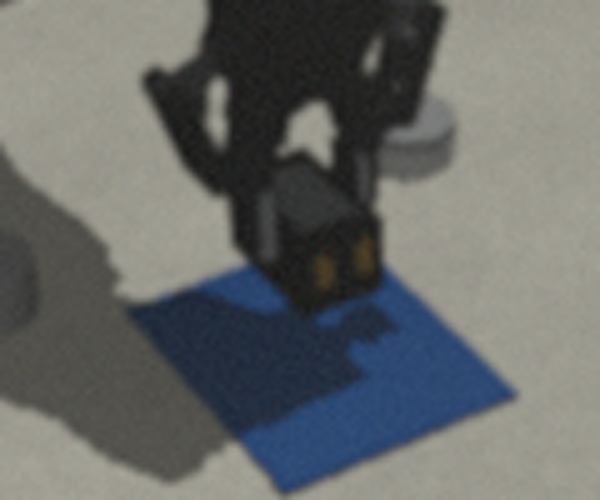

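The pack is held centrally by its long sides; its contacts show at (325,270) and (365,255) in the crop. Carrying it over the cradle.

Request:
{"method": "arm_command", "body": {
  "travel": [
    [0,0,0.025],
    [0,0,0.025],
    [0.003,-0.0335,0],
    [0.003,-0.0335,0],
    [0.003,-0.0335,0],
    [0.003,-0.0335,0],
    [0.003,-0.0335,0],
    [0.003,-0.0335,0],
    [0.003,-0.0335,0],
    [0.003,-0.0335,0],
    [0,0,0],
    [0,0,-0.02],
    [0,0,-0.02],
    [0,0,0],
    [0,0,0]
  ],
  "twist": [
    [0,0,0],
    [0,0,0],
    [0,0,-0.2],
    [0,0,0],
    [0,0,0],
    [0,0,0],
    [0,0,0],
    [0,0,0],
    [0,0,0],
    [0,0,0],
    [0,0,0],
    [0,0,0],
    [0,0,0],
    [0,0,0],
    [0,0,0]
  ],
  "hand": [30,30,30,30,30,30,30,30,30,30,30,30,30,30,30]
}}

```text
t: 18.5
tcp_pos: [503.2, -277.4, 89.0]
tool_rot: [1.0, -0.014, -0.001, -0.001]
force: [0.2, 0.2, -3.4]
grip_width: 0.457
```

Run:
```python
from h import *
f=grab_frame("wrist");np.savez("w6.npz",**f);s=get_obs();print(s["tcp_pos"],s["tool_rot"],s["force"],s["t"])
save(f,"w6.png",(200,200,440,440),2.5)
```

```text
[ 503.64029308 -277.71078616   89.70984299] [ 9.99899652e-01 -1.41591396e-02 -4.00336474e-04 -2.10625472e-04] [ 0.56408286 -0.12462522 -2.42686692] 18.55
```

View pics/w6.png

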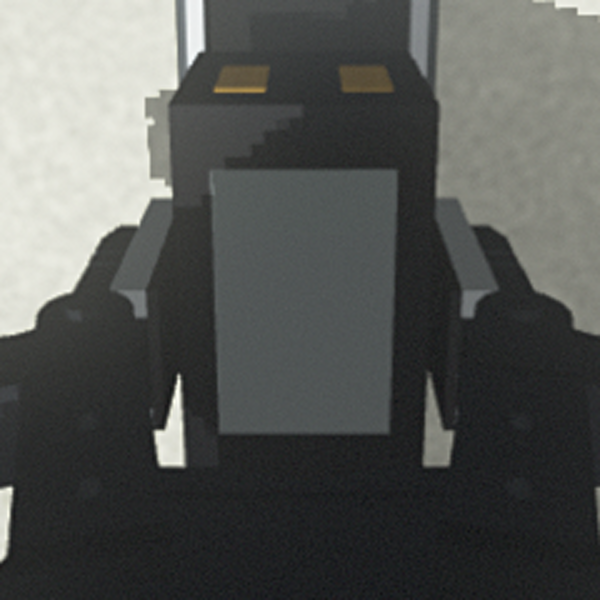

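Pack is centred over the cradle, with the lips seen symmetrically at x≈180-205 and 410-435 against pack edges at 207-410. Lowering.

Request:
{"method": "arm_command", "body": {
  "travel": [
    [0,-0.001,-0.015],
    [0,0,-0.015],
    [0,0,-0.01],
    [0,0,-0.006],
    [0,0,-0.002],
    [0,0,0],
    [0,0,0],
    [0,0,0]
  ],
  "twist": [
    [0,0,0],
    [0,0,0],
    [0,0,0],
    [0,0,0],
    [0,0,0],
    [0,0,0],
    [0,0,0],
    [0,0,0]
  ],
  "hand": [30,30,30,30,30,30,30,30]
}}

```text
t: 19.35
tcp_pos: [503.9, -279.3, 42.3]
tool_rot: [1.0, -0.014, 0.0, 0.0]
force: [0.4, 0.3, -3.0]
grip_width: 0.46
```

```bash
python3 force.py
```

```text
[-1.3000e-01  7.0000e-02 -3.3800e+00 -7.2820e+01 -1.1450e+01  5.0375e+02
 -2.7917e+02  4.2010e+01] [0.55 0.49 0.25 0.05 0.01 0.06 0.05 0.13] [ 0.9999 -0.0144  0.      0.    ] 0.4575698241466674 19.75
```

Still hanging free at 42.0; the bed is expected at about 38.5.

Request:
{"method": "arm_command", "body": {
  "travel": [
    [0,0,-0.001],
    [0,0,-0.001],
    [0,0,-0.001],
    [0,0,-0.0005],
    [0,0,0],
    [0,0,0]
  ],
  "twist": [
    [0,0,0],
    [0,0,0],
    [0,0,0],
    [0,0,0],
    [0,0,0],
    [0,0,0]
  ],
  "hand": [30,30,30,30,30,30]
}}

```text
t: 20.35
tcp_pos: [503.6, -279.2, 39.7]
tool_rot: [1.0, -0.014, 0.0, 0.0]
force: [-4.1, 2.2, 16.0]
grip_width: 0.462
```

```bash
python3 force.py
```

```text
[  -3.99    2.19   16.78  -62.47  -11.44  503.64 -279.12   39.68] [0.52 0.38 0.63 0.   0.   0.02 0.02 0.01] [ 9.999e-01 -1.440e-02  3.000e-04  2.000e-04] 0.4586339975242744 20.75
```

Request:
{"method": "arm_command", "body": {
  "travel": [
    [0,0,0.001],
    [0,0,0],
    [0,0,0],
    [0,0,0],
    [0,0,0],
    [0,0,0],
    [0,0,0],
    [0,0,0.025],
    [0,0,0.035],
    [0,0,0.035],
    [0,0,0],
    [0,0,0]
  ],
  "twist": [
    [0,0,0],
    [0,0,0],
    [0,0,0],
    [0,0,0],
    [0,0,0],
    [0,0,0],
    [0,0,0],
    [0,0,0],
    [0,0,0],
    [0,0,0],
    [0,0,0],
    [0,0,0]
  ],
  "hand": [30,30,100,100,100,100,100,100,100,100,100,100]
}}

```text
t: 21.95
tcp_pos: [504.0, -279.3, 135.0]
tool_rot: [1.0, -0.014, 0.001, 0.0]
force: [0.3, -0.2, -0.4]
grip_width: 0.997
```

Run:
```python
from h import *
f=grab_frame("wrist");np.savez("w7.npz",**f);s=get_obs();print(s["tcp_pos"],s["tool_rot"],s["force"],s["t"])
P=np.array([[u,v] for v in range(180,480) for u in range(200,440)]);X=bydepth(f,P)
k=(X[:,2]>46)&(X[:,2]<54)&(X[:,0]>466)&(X[:,0]<543)&(abs(X[:,1]+279)<24);print(cv2.minAreaRect(X[k][:,:2].astype(np.float32)),X[k].min(0),X[k].max(0))
for x in(475,490,505,520,533): 
    j=k&(abs(X[:,0]-x)<3);print(x,X[j][:,2].mean().round(2),X[j][X[j][:,1]<-279][:,2].mean().round(2),X[j][X[j][:,1]>-279][:,2].mean().round(2))
save(f,"w7.png",(200,180,440,420),2.5)
```

```text
[ 503.44796681 -279.02195144  134.08721168] [ 9.99896856e-01 -1.43623609e-02 -8.61302477e-06 -4.16432103e-06] [-0.16192073 -0.12451605 -0.53106595] 22.0
((503.1934814453125, -279.6406555175781), (40.16469192504883, 66.48674774169922), 88.2130126953125) [ 469.89321045 -300.59582076   46.02631155] [ 536.82559557 -258.68028774   52.79097429]
475 50.55 50.55 50.54
490 50.78 50.71 50.85
505 50.74 50.72 50.75
520 50.71 50.7 50.72
533 50.41 50.29 50.57
```

View pics/w7.png

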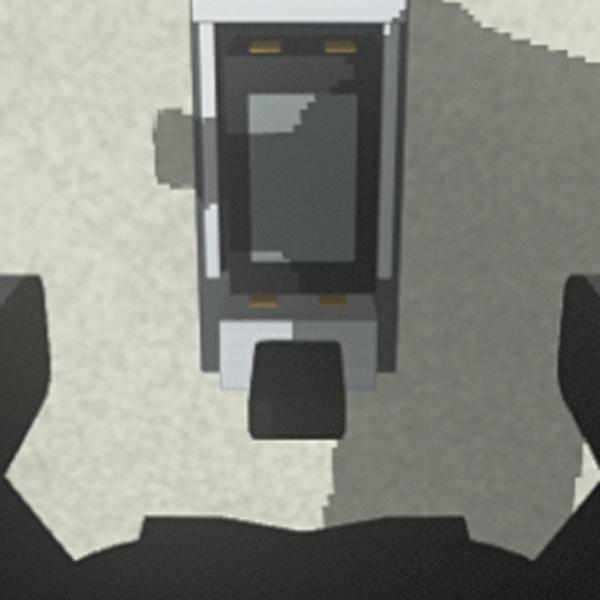

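The pack lies flat on the bed, with its top even at 50.5-50.8 mm and a gap at each end; the tab is at (298,390). Next I'll shut the hand behind the tab.

Request:
{"method": "arm_command", "body": {
  "travel": [
    [-0.035,0.001,0],
    [-0.035,0.001,0],
    [-0.01,0,0],
    [0,0,0],
    [0,0,0],
    [0,0,0],
    [0,0,0],
    [0,0,-0.02],
    [0,0,-0.02],
    [0,0,-0.012],
    [0,0,0],
    [0,0,0]
  ],
  "twist": [
    [0,0,0],
    [0,0,0],
    [0,0,0],
    [0,0,0],
    [0,0,0],
    [0,0,0],
    [0,0,0],
    [0,0,0],
    [0,0,0],
    [0,0,0],
    [0,0,0],
    [0,0,0]
  ],
  "hand": [0,0,0,0,0,0,0,0,0,0,0,0]
}}

```text
t: 23.2
tcp_pos: [423.8, -277.0, 82.3]
tool_rot: [1.0, -0.014, -0.0, -0.0]
force: [-0.1, -0.5, 0.2]
grip_width: -0.001
```

Run:
```python
from h import *
f=grab_frame("wrist");s=get_obs();print(s["tcp_pos"],s["tool_rot"],s["force"],s["grip_width"],s["t"])
save(f,"w8.png",(200,80,440,400),2)
```

```text
[ 424.01730848 -277.19396847   82.67443867] [ 9.99897920e-01 -1.42869851e-02  1.51847246e-04  9.09218811e-05] [ 0.01556442 -0.02188923  0.66975172] 0.001992413359309387 23.25
```

View pics/w8.png

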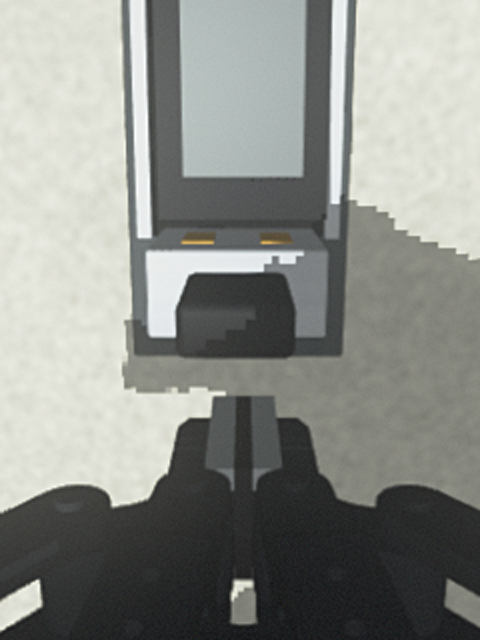

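The shut fingers at (243,400-470) are in line with the tab at (237,315), about 11 mm behind it. I'll push slowly.

Request:
{"method": "arm_command", "body": {
  "travel": [
    [0.003,0,0],
    [0.003,0,0],
    [0.002,0,0],
    [0.0015,0,0],
    [0.0015,0,0],
    [0.0015,0,0],
    [0.0015,0,0],
    [0.0015,0,0],
    [0.0015,0,0],
    [0.001,0,0],
    [0.001,0,0],
    [0,0,0]
  ],
  "twist": [
    [0,0,0],
    [0,0,0],
    [0,0,0],
    [0,0,0],
    [0,0,0],
    [0,0,0],
    [0,0,0],
    [0,0,0],
    [0,0,0],
    [0,0,0],
    [0,0,0],
    [0,0,0]
  ],
  "hand": [0,0,0,0,0,0,0,0,0,0,0,0]
}}

```text
t: 24.45
tcp_pos: [441.8, -277.2, 82.2]
tool_rot: [1.0, -0.015, -0.001, -0.0]
force: [-4.8, -2.0, 2.7]
grip_width: 0.003
```

Request:
{"method": "arm_command", "body": {
  "travel": [
    [0.001,0,0],
    [0.001,0,0],
    [0.001,0,0],
    [0.001,0,0],
    [0,0,0]
  ],
  "twist": [
    [0,0,0],
    [0,0,0],
    [0,0,0],
    [0,0,0],
    [0,0,0]
  ],
  "hand": [0,0,0,0,0]
}}

```text
t: 24.95
tcp_pos: [445.7, -277.3, 82.2]
tool_rot: [1.0, -0.015, -0.001, -0.0]
force: [-5.5, -1.9, 3.1]
grip_width: 0.001
```

```bash
cat > gap.py <<'E'
from h import *
f=grab_frame("wrist");s=get_obs();print(s["tcp_pos"],s["force"],s["t"])
P=np.array([[u,v] for v in range(0,420) for u in range(220,420)]);X=bydepth(f,P)
k=(X[:,2]>74)&(abs(X[:,1]+278)<8);k&=(X[:,2]<90);print("tab top x",np.percentile(X[k][:,0],[2,98]))
k=(X[:,2]>46)&(X[:,2]<55)&(abs(X[:,1]+278)<15)
h,e=np.histogram(X[k][:,0],np.arange(440,575,2));print("x where surface z~50:",dict(zip(e.astype(int).tolist(),h.tolist())))
E
python3 gap.py
```

```text
[ 445.67880407 -277.33050375   82.22846913] [-5.68066476 -2.81805144  3.22273325] 25.0
tab top x [453.48507848 469.32860692]
x where surface z~50: {440: 0, 442: 0, 444: 0, 446: 0, 448: 0, 450: 2, 452: 13, 454: 8, 456: 16, 458: 16, 460: 21, 462: 27, 464: 40, 466: 47, 468: 209, 470: 240, 472: 281, 474: 270, 476: 244, 478: 258, 480: 252, 482: 251, 484: 255, 486: 260, 488: 258, 490: 263, 492: 270, 494: 271, 496: 274, 498: 272, 500: 272, 502: 277, 504: 278, 506: 280, 508: 288, 510: 285, 512: 293, 514: 288, 516: 291, 518: 298, 520: 302, 522: 302, 524: 305, 526: 302, 528: 314, 530: 303, 532: 309, 534: 312, 536: 322, 538: 315, 540: 48, 542: 0, 544: 412, 546: 342, 548: 332, 550: 348, 552: 348, 554: 338, 556: 364, 558: 349, 560: 351, 562: 365, 564: 354, 566: 115, 568: 0, 570: 0, 572: 0}
```

Request:
{"method": "arm_command", "body": {
  "travel": [
    [0.001,0,0],
    [0.001,0,0],
    [0.0005,0,0],
    [0.0005,0,0],
    [0,0,0]
  ],
  "twist": [
    [0,0,0],
    [0,0,0],
    [0,0,0],
    [0,0,0],
    [0,0,0]
  ],
  "hand": [0,0,0,0,0]
}}

```text
t: 25.5
tcp_pos: [448.6, -277.4, 82.2]
tool_rot: [1.0, -0.015, -0.001, 0.0]
force: [-5.1, -1.6, 2.8]
grip_width: 0.001
```

Request:
{"method": "arm_command", "body": {
  "travel": [
    [0.0005,0,0],
    [0.0005,0,0],
    [0,0,0]
  ],
  "twist": [
    [0,0,0],
    [0,0,0],
    [0,0,0]
  ],
  "hand": [0,0,0]
}}

```text
t: 25.8
tcp_pos: [449.7, -277.4, 82.2]
tool_rot: [1.0, -0.015, -0.001, 0.0]
force: [-6.3, -2.2, 3.8]
grip_width: 0.001
```

```bash
python3 gap.py
```

```text
[ 449.60456562 -277.42209501   82.23697858] [-5.3392023  -1.79717631  2.62904455] 25.85
tab top x [457.40033788 473.30154253]
x where surface z~50: {440: 0, 442: 0, 444: 0, 446: 0, 448: 0, 450: 0, 452: 0, 454: 2, 456: 10, 458: 9, 460: 8, 462: 15, 464: 23, 466: 30, 468: 38, 470: 51, 472: 212, 474: 244, 476: 282, 478: 270, 480: 249, 482: 243, 484: 255, 486: 246, 488: 263, 490: 264, 492: 253, 494: 260, 496: 270, 498: 267, 500: 265, 502: 280, 504: 272, 506: 275, 508: 279, 510: 279, 512: 290, 514: 287, 516: 291, 518: 291, 520: 300, 522: 295, 524: 300, 526: 303, 528: 309, 530: 306, 532: 308, 534: 304, 536: 315, 538: 306, 540: 325, 542: 301, 544: 399, 546: 330, 548: 337, 550: 343, 552: 344, 554: 341, 556: 339, 558: 358, 560: 357, 562: 347, 564: 357, 566: 122, 568: 0, 570: 0, 572: 0}
```

Pack end is now within about 1-2 mm of the fixed end. Half-millimetre steps from here.

Request:
{"method": "arm_command", "body": {
  "travel": [
    [0.0005,0,0],
    [0,0,0]
  ],
  "twist": [
    [0,0,0],
    [0,0,0]
  ],
  "hand": [0,0]
}}

```text
t: 26.05
tcp_pos: [450.1, -277.5, 82.2]
tool_rot: [1.0, -0.015, -0.001, 0.0]
force: [-5.1, -3.0, 3.1]
grip_width: -0.001
```

Request:
{"method": "arm_command", "body": {
  "travel": [
    [0.0005,0,0],
    [0,0,0]
  ],
  "twist": [
    [0,0,0],
    [0,0,0]
  ],
  "hand": [0,0]
}}

```text
t: 26.25
tcp_pos: [450.3, -277.4, 82.2]
tool_rot: [1.0, -0.015, -0.001, -0.0]
force: [-6.7, -2.6, 4.2]
grip_width: -0.0
```

Request:
{"method": "arm_command", "body": {
  "travel": [
    [0.0004,0,0],
    [0,0,0]
  ],
  "twist": [
    [0,0,0],
    [0,0,0]
  ],
  "hand": [0,0]
}}

```text
t: 26.45
tcp_pos: [450.3, -277.4, 82.2]
tool_rot: [1.0, -0.015, -0.001, -0.0]
force: [-7.7, -2.4, 4.2]
grip_width: -0.002
```

Request:
{"method": "arm_command", "body": {
  "travel": [
    [0.0005,0,0],
    [0,0,0],
    [0,0,0]
  ],
  "twist": [
    [0,0,0],
    [0,0,0],
    [0,0,0]
  ],
  "hand": [0,0,0]
}}

```text
t: 26.75
tcp_pos: [450.3, -277.4, 82.2]
tool_rot: [1.0, -0.015, -0.002, -0.0]
force: [-8.8, -2.3, 5.7]
grip_width: 0.0
```

Request:
{"method": "arm_command", "body": {
  "travel": [
    [0.0005,0,0],
    [0,0,0],
    [0,0,0]
  ],
  "twist": [
    [0,0,0],
    [0,0,0],
    [0,0,0]
  ],
  "hand": [0,0,0]
}}

```text
t: 27.05
tcp_pos: [450.3, -277.4, 82.2]
tool_rot: [1.0, -0.015, -0.002, -0.0]
force: [-8.7, -2.0, 7.0]
grip_width: -0.005
```

The jaw has stopped at 450.3, held at about 9 N while the command moved another 1 mm. Backing off and rising, then the final checks.

Request:
{"method": "arm_command", "body": {
  "travel": [
    [-0.002,0,0],
    [-0.006,0,0],
    [-0.01,0,0],
    [0,0,0.03],
    [0,0,0.04],
    [0,0,0.04],
    [0,0,0],
    [0,0,0]
  ],
  "twist": [
    [0,0,0],
    [0,0,0],
    [0,0,0],
    [0,0,0],
    [0,0,0],
    [0,0,0],
    [0,0,0],
    [0,0,0]
  ],
  "hand": [0,0,0,0,0,0,0,0]
}}

```text
t: 27.85
tcp_pos: [435.2, -277.2, 193.1]
tool_rot: [1.0, -0.014, 0.001, 0.001]
force: [-0.5, -0.3, 0.5]
grip_width: -0.0
```

```bash
python3 gap.py
python3 - <<'E'
from h import *
f=grab_frame("wrist")
P=np.array([[u,v] for v in range(0,420) for u in range(200,440)]);X=bydepth(f,P)
k=(X[:,2]>47)&(X[:,2]<54)&(X[:,0]>480)&(X[:,0]<545)&(abs(X[:,1]+279)<27);print("pack",cv2.minAreaRect(X[k][:,:2].astype(np.float32)),X[k].mean(0))
A=np.c_[X[k][:,:2]-X[k][:,:2].mean(0),np.ones(k.sum())];print("slope",np.linalg.lstsq(A,X[k][:,2],rcond=None)[0])
t=grab_frame("top")   # rack packs and bystanders vs start
t0=dict(np.load("top0.npz"));d=cv2.absdiff(cv2.GaussianBlur(t["image"],(3,3),0),cv2.GaussianBlur(t0["image"],(3,3),0)).max(2)
m=(d>40).astype(np.uint8);n,l,st,c=cv2.connectedComponentsWithStats(cv2.dilate(m,np.ones((3,3))))
print([s.tolist() for s in st[1:] if s[4]>15])
c=cv2.projectPoints(np.float64([[576.2,212.2,44],[577.4,260.2,6],[578.7,308.5,44]]),t["rvec"],t["tvec"],t["K"],t["dist"])[0].reshape(-1,2)
for q in c:
    u,v=q.astype(int);print(q,np.median(bydepth(t,np.array([[a,b] for a in range(u-2,u+3) for b in range(v-3,v+4)])),0))
E
```

```text
[ 434.65272066 -276.89585074  192.10183835] [ 0.02141912  0.76503823 -0.64472192] 27.9
tab top x [461.77056064 473.82514703]
x where surface z~50: {440: 0, 442: 0, 444: 0, 446: 0, 448: 0, 450: 0, 452: 0, 454: 0, 456: 13, 458: 12, 460: 9, 462: 11, 464: 8, 466: 12, 468: 14, 470: 17, 472: 51, 474: 95, 476: 98, 478: 101, 480: 97, 482: 99, 484: 98, 486: 101, 488: 94, 490: 100, 492: 101, 494: 98, 496: 102, 498: 96, 500: 106, 502: 105, 504: 99, 506: 106, 508: 109, 510: 100, 512: 106, 514: 107, 516: 108, 518: 103, 520: 110, 522: 109, 524: 107, 526: 104, 528: 113, 530: 110, 532: 106, 534: 106, 536: 115, 538: 109, 540: 115, 542: 112, 544: 128, 546: 113, 548: 117, 550: 116, 552: 120, 554: 117, 556: 117, 558: 119, 560: 119, 562: 119, 564: 118, 566: 29, 568: 0, 570: 0, 572: 0}
pack ((512.6016235351562, -282.16033935546875), (44.42263412475586, 66.11628723144531), 88.12004089355469) [ 513.42440196 -280.17343494   50.65709552]
slope [7.44875750e-04 2.21835761e-03 5.06570955e+01]
[[212, 228, 5, 17, 71], [345, 245, 295, 235, 26644], [330, 414, 6, 4, 22], [454, 422, 9, 6, 43], [315, 440, 15, 9, 80], [276, 445, 59, 35, 1008]]
[234.10372978 235.35084123] [577.15857035 212.34206648  44.45350218]
[219.28237932 236.51978711] [578.86917228 260.94197303   5.97586321]
[199.51539538 235.0081897 ] [578.65753352 309.49272185  44.7050923 ]
```

```bash
python3 -c "
from workcell import *
print(hand_in())"
```

```text
the job is handed in; nothing more can be done
None
```

The heavy pack is clamped in the test cradle and the job is handed in; robot clock at the last check was about 28 s of the 72 s allowed.

- **Finding it:** I lifted two packs by their ends. The near one pulled about 0.95 N, so I set it back in the rack. The middle one pulled about 3.1 N, so it is the one with cells. I left the far pack untouched.
- **Moving it:** I put the middle pack on the blue mat, let go and took it again by its long sides. Then I set it flat on the bed and let go.
- **Closing the jaw:** I pushed with shut fingers behind the tab until it stopped. At the stop I felt about 9 N on the tool, with the command another 1 mm further on.

**Last checks, by depth image and force:**
- **Clamped pack:** it lies flat, top at 50.7 mm with a slope under 0.003. I found no visible gap between jaw, pack and fixed end; jaw face to fixed end measured about 66.7 mm for the 66 mm pack. The fingers are clear.
- **Rack:** both remaining packs have their tops at 44.5 and 44.7 mm, so they stand on the floor. The middle cell is empty.
- **Bystanders:** comparing the top view with the start showed no change outside the rack and the large patch around the arm and its shadow. That patch covers the cradle side, where the circuit board also lies, so I did not check that area separately.

**Checks that failed or disagreed:**
- My two-view height for the cradle's fixed end gave 81 mm because of a bad colour mask, so I discarded it and used the camera's depth reading of 52 mm.
- The bed felt about 1 mm higher than planned, and the pack briefly pressed on it with about 20 N before I let go.

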